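# Slide the chrome plate out over the ledge end

### The arm

A 6-joint arm with a two-finger parallel gripper is mounted at the origin on the work surface. World frame = base frame: x ahead of the robot, y to its left, z up, the work surface at z = 0. Lengths are in mm, angles in rad, forces in N, time in s.
With the tool pointing down it reaches from about 350 to 975 mm from the base axis. Payload 7.1 kg.
Tool frame: the origin (TCP) lies between the finger pads; the fingertips stand 19 mm ahead of it and the grasp point (between the pads) is the TCP; z points along the fingers, y is the line along which they close (so a half turn about z gives the same grasp; the last joint's range is limited). The gripper opens to 88 mm and grips with 3 to 60 N. Pads are 20 mm wide; open, the fingers measure 115 mm over their backs; the gripper's body (75 mm by 178 mm) begins 61 mm behind the grasp point.
Start: joints at [-1.297, 0.423, 1.63, -0, 1.089, -0.019], TCP at [180.414, -598.377, 241.675] pointing down, gripper open.
Joint ranges: [-3, 3], [-0.9, 2.11], [0.09, 2.58], [-1.31, 4.45], [0.11, 2.69], [-2.54, 2.54]. Speed limits (rad/s): [2.39, 2.39, 3.01, 3.14, 3.14, 3.14].

### API

Orientations are given as a rotation vector (axis times angle).
In Python, from workcell import ctrl gives the robot as it stands.
- The arm moves only by the tool arm_command, never from a script. Its argument "series" is a list of rows, each an object with "linear": the shift along the tool's x, y, z in m, a list of three; "turn": the turn about the tool's z in rad. A call has 1 to 10 rows; each row shifts and turns the commanded pose from where the row before left it, along the tool's axes as they then stand; what a row does not reach is not made up. A row lasts 1/10 s, in which the tool goes at most 50 mm and 8.59 degrees, less where a joint would pass 70% of its speed; a pose out of reach is approached as far as the arm can. A call with a gripper value outside its range is refused whole. "jaw" is the opening, from -1 (shut) to 1 (fully open), set as the call begins (left out, the last holds). The fingers move at their own pace and stop on an object; the grip force is fixed at half the most. Time passes only in rows, so rows that do not move let the fingers close. It gives the time, the measured TCP pose, the force, the opening and the grip force at its end, in the units of the state.
- ctrl.get_obs(): the state, without advancing time (a new reading comes with each control period).
- ctrl.get_image(name): name is "scene" or "top" or "wrist"; returns a dict with "frame" (400x640x3 uint8, blue, green, red), "fx", "fy", "cx", "cy" (pixels), "k1" (the pictures are not rectified: a ray, as slopes to the right and down, at radius r is drawn at 1 + k1 r^2 times it, then the intrinsics apply), "rvec" (rotation vector, rad) and "tvec" (3), from world to camera coordinates, as OpenCV has them. Camera axes: x right, y down, z forward; pixel columns grow to the right and rows downward; lengths in mm; the calibration is good to about 2 mm. A picture is of the moment at which its call begins. There is no depth.
- ctrl.close_job(): hands the job in; it is judged then, once.
The state is a dict: "t": time; "qpos": joint angles; "qvel": joint speeds; "joint_torque": joint torques, N m; "ee_pos": TCP position; "orientation": TCP orientation; "ft_force": force on the tool from outside, world axes, zero at the start; "moment": the same for the moment, N m; "width": finger opening in mm; "grasp_force": force on a finger pad.
Only numpy, scipy, OpenCV 4.12 (cv2) and the standard library are available. Lean on these libraries where they do the work, as an engineer would, in place of code of your own. Each camera call takes 0.05 s, during which the arm holds its last target. There are 200 camera calls.

### The job

With your fingertips, push the steel egg timer back across the mint-green ledge until it stands against the metal upstand along the ledge's far side. Then slide the chrome pressure plate along the ledge so that its red-lined end sticks out past the black-trimmed end on the robot's right, square to it, with the red line directly over the edge, ready for someone to take it from there. Only push or slide the two of them: neither may be lifted or tipped, the plate must not touch the timer, and everything else stays where it is.

Things in the scene. Friction and masses are not known exactly. Their poses are not given: they have to be found in the camera images.
- ledge_end (a point): Middle of the top edge of the right-hand (-y) end of the mint-green ledge, the edge over which the plate must overhang; its end face and the last 6 mm of its top are trimmed in black. The ledge is a fixed step 240 mm deep (x) by 400 mm long (y), its flat top 40 mm above the counter. Axes are the ledge's: x from the robot's side to the upstand, y along the ledge away from this end (the ledge top runs from y = 0 to +400 mm and x = -120 to +120 mm here), z up.
- ledge_stop (a point): Foot of the upstand's near face, at the middle of its length, on the ledge top. The upstand is a fixed metal strip 25 mm high and 12 mm thick along the whole far (+x) side of the ledge; its near face lies 110 mm in +x of ledge_end. Same axes as ledge_end.
- plate: Chrome dispenser pressure plate, loose, flat on the ledge: 90 mm wide (its x), 110 mm long (its y), 6 mm thick, about 0.25 kg. Origin: centre of its underside. Its -y end is the end that must stick out, and starts facing roughly to the ledge's right-hand end (up to 0.3 rad askew).
- plate_line (a point): Centre of the red line on the plate's top face, 4 mm wide, across the plate's whole width (its x), 35 mm from its -y end and 20 mm from the plate's centre towards -y. Axes as the plate's.
- timer: Steel egg timer, an upright loose cylinder of diameter 56 mm up to 46 mm, with a narrower black ring and knob on top to 62 mm in all, about 0.25 kg, standing on the ledge between the plate and the right-hand end, in the plate's way. Origin: centre of its underside. Its yaw means nothing.
- salt: Bystander: glass salt shaker, diameter 38 mm, 67 mm high, standing on the ledge near the upstand towards the left end. Origin: centre of its underside.
- bulb: Bystander: spare milk-glass bulb standing on its brass cap on the counter, diameter 68 mm, 99 mm high. Origin: centre of its underside.
- cash_tray: Bystander: red plastic cash tray on the counter, 130 x 190 mm, 22 mm high. Origin: centre of its underside.
- mug: Bystander: cream mug on the counter, diameter 82 mm, 90 mm high. Origin: centre of its underside.
- sauce: Bystander: red sauce bottle on the counter, diameter 58 mm, 170 mm high. Origin: centre of its underside.
- sugar: Bystander: glass sugar jar with a steel cap on the counter, diameter 72 mm, 130 mm high. Origin: centre of its underside.

How it is judged (in metres and radians):
On the way, in this order (a step that is already met when the one before it is completed fails the run):
1. the timer stands against the upstand (within 10 mm), with the plate not yet at the edge (x of timer in the frame of ledge_stop above -0.038 m and angle between timer's own z axis and vertical below 0.1 rad and y of plate_line in the frame of ledge_end above 0.03 m), for 0.2 s.
2. the plate's red line lies over the ledge's right-hand edge, within 8 mm (y of plate_line in the frame of ledge_end between -0.008 and 0.008 m), for 0.2 s.
At the end, for the whole second after the job is handed in: The plate lies flat on the ledge, at rest, its red line within 8 mm of the right-hand edge (overhang 27 to 43 mm) and within 8 degrees of square to it; the timer stands upright on the ledge, within 10 mm of the upstand (all of step 2 and x of plate in the frame of ledge_end between -0.09 and 0.06 m and y of plate in the frame of ledge_end above 0 m and angle between the x axis of plate and the x axis of ledge_end, either way round below 0.14 rad and angle between plate's own z axis and vertical below 0.04 rad and height (world z) of plate between 0.036 and 0.044 m and linear speed of each of plate, timer below 0.01 m/s and x of timer in the frame of ledge_stop between -0.038 and -0.02 m and angle between timer's own z axis and vertical below 0.1 rad and height (world z) of timer between 0.036 and 0.044 m); the robot touches nothing.
It fails at once if the plate is lifted or tipped up (height (world z) of plate above 0.05 m or angle between plate's own z axis and vertical above 0.15 rad).
It fails at once if the timer is lifted or tipped (height (world z) of timer above 0.05 m or angle between timer's own z axis and vertical above 0.3 rad).
It fails at once if the plate touches the timer (contact force between plate and timer above 0.3 N).
It fails at once if a bystander is moved (distance of any of salt, bulb, cash_tray, mug, sauce, sugar from where it was at the start of the episode above 0.015 m).
It also fails if it takes over 58 s, if anything falls off the work surface, if the arm or the gripper's body presses on something with over 40 N, if the wrist force passes 120 N, or if a joint passes its speed limit or range.

## Working session

There is one attempt and no reset: what is moved stays moved. The work goes in short steps, Python scripts to look and compute and a tool call to move; the robot and the scene stay as the last step left them, time stands still between calls to the robot, and variables do not carry over. Pictures are saved under pics/ and viewed, at most 10 in all, crops included, and the job is handed in when it is done.

Besides the shell and the picture viewer there is one more tool, called after "Call:" by a JSON object that holds its "method" and its "body", one argument or row to a line. arm_command: Moves the arm, as the interface text tells. Its arguments: {"type":"object","properties":{"series":{"type":"array"},"jaw":{"type":"number"}},"required":["series"]}

```bash
mkdir -p pics
cat > h.py <<'E'
import numpy as np, cv2
from workcell import ctrl
from scipy.spatial.transform import Rotation as R
def shot(n,save=None):
    im=ctrl.get_image(n)
    if save: cv2.imwrite('pics/'+save,im['frame'])
    return im
def ray(im,px):
    px=np.atleast_2d(np.array(px,float))
    d=np.c_[(px[:,0]-im['cx'])/im['fx'],(px[:,1]-im['cy'])/im['fy']]
    u=d.copy()
    for _ in range(20): u=d/(1+im['k1']*(u**2).sum(1,keepdims=True))
    M=R.from_rotvec(np.ravel(im['rvec'])).as_matrix()
    return -M.T@np.ravel(im['tvec']), np.c_[u,np.ones(len(u))]@M
def onz(im,px,z):
    o,d=ray(im,px); return o+d*((z-o[2])/d[:,2])[:,None]
def proj(im,P):
    M=R.from_rotvec(np.ravel(im['rvec'])).as_matrix()
    c=np.atleast_2d(P)@M.T+np.ravel(im['tvec']); u=c[:,:2]/c[:,2:]
    u=u*(1+im['k1']*(u**2).sum(1,keepdims=True))
    return u*[im['fx'],im['fy']]+[im['cx'],im['cy']]
E
python3 - <<'E'
from h import *
np.set_printoptions(precision=3,suppress=True)
for n in('scene','top'):
    im=shot(n,n+'1.png'); print(n,ray(im,[[320,200]]))
o=ctrl.get_obs();print(o['t'],o['ee_pos'],o['orientation'],R.from_rotvec(o['orientation']).as_matrix(),o['width'],o['ft_force'])
E
```

```text
scene (array([1245.261,  728.713,  752.935]), array([[-0.582, -0.583, -0.567]]))
top (array([ 344.096,   23.604, 1361.686]), array([[ 0.13 , -0.016, -0.991]]))
0.1 [ 180.269 -597.916  240.973] [-3.107 -0.458  0.   ] [[ 0.957  0.289 -0.   ]
 [ 0.289 -0.957  0.001]
 [-0.    -0.001 -1.   ]] 87.34141444521782 [ 0.007 -0.171  0.215]
```

View pics/top1.png

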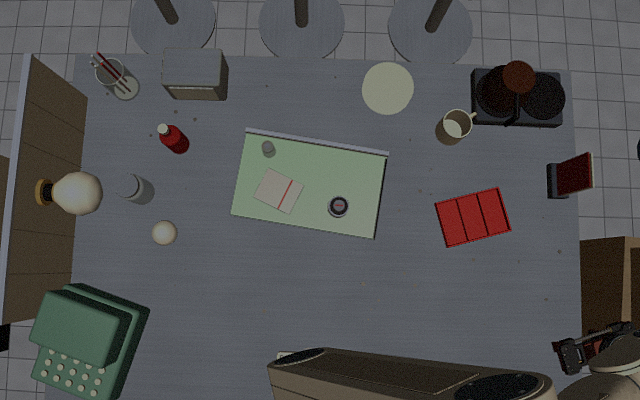

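View pics/scene1.png

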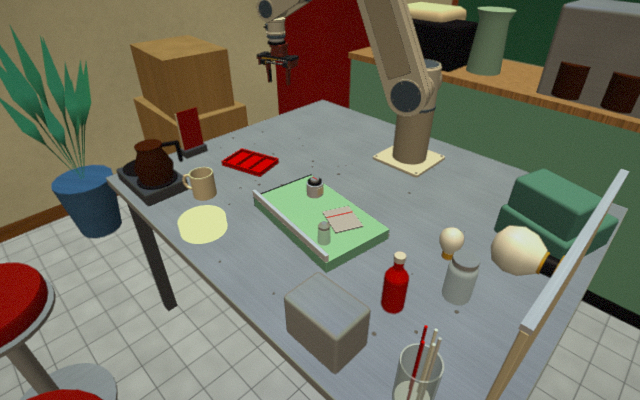

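The top view shows the green ledge with corners at about (245,130), (388,153), (375,238) and (231,214). The plate is at about (279,190) with its red line at (285,194), the timer at (338,206) and the salt at (268,148). The scene view agrees. Next I'll measure by colour.

```bash
cat >> h.py <<'E'
def line(a,b):
    return np.cross([*a,1],[*b,1])
def isect(p,q):
    x=np.cross(p,q); return x[:2]/x[2]
def big(m):
    c=max(cv2.findContours(m.astype(np.uint8),cv2.RETR_EXTERNAL,cv2.CHAIN_APPROX_NONE)[0],key=cv2.contourArea); return c[:,0]
def plate(im,win=None):
    f=im['frame'].astype(int); b,g,r=f[...,0],f[...,1],f[...,2]
    red=(r-g>50)&(r-b>50)
    h=np.zeros(red.shape,bool); 
    w=win or (240,370,130,240); h[w[2]:w[3],w[0]:w[1]]=1
    ys,xs=np.nonzero(red&h); return np.c_[xs,ys]
E
python3 - <<'E'
from h import *
np.set_printoptions(precision=1,suppress=True)
im=shot('top'); f=im['frame'].astype(int); b,g,r=f[...,0],f[...,1],f[...,2]
green=((g-r>12)&(g-b>8)); green[:,:225]=0; green[:,395:]=0; green[:120]=0; green[250:]=0
c=big(green); hull=cv2.convexHull(c)
ap=cv2.approxPolyDP(hull,5,True)[:,0]; print('ledge px',ap); print(onz(im,ap,40))
rect=cv2.minAreaRect(onz(im,hull[:,0],40)[:,:2].astype(np.float32)); print(rect)
p=plate(im); P=onz(im,p,46); rr=cv2.minAreaRect(P[:,:2].astype(np.float32)); print('red',len(p),P[:,:2].mean(0),rr)
x=im['frame'][120:250,220:400]; cv2.imwrite('pics/crop1.png',cv2.resize(x,None,fx=4.4,fy=4.4,interpolation=cv2.INTER_CUBIC))
E
```

```text
ledge px [[386 157]
 [374 199]
 [321 219]
 [284 223]
 [231 214]
 [246 133]]
[[ 643.6 -177.    40. ]
 [ 524.9 -145.    40. ]
 [ 465.6   -1.3   40. ]
 [ 451.6   98.7   40. ]
 [ 471.7  243.7   40. ]
 [ 699.2  214.1   40. ]]
((557.892822265625, 35.11476135253906), (396.7740478515625, 231.45913696289062), 81.91498565673828)
red 43 [526.5  71.8] ((535.9480590820312, 31.761791229248047), (73.03005981445312, 173.79005432128906), 3.5545003414154053)
```

View pics/crop1.png

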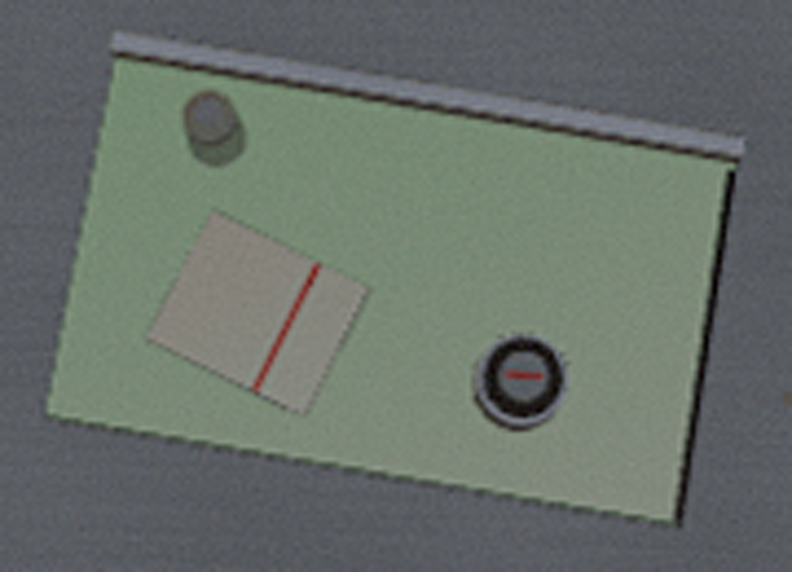

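The 4.4x crop, offset (220,120), shows these positions in crop pixels:
- **Ledge:** corners at (46,415) and (681,524), with the black trim running from (736,170) to (682,524).
- **Plate:** corners at (213,211), (369,289), (305,414) and (148,339), with the red line from (318,264) to (256,390).
- **Timer:** knob centre at (523,377).
- **Salt:** top at (209,117).

Run:
```python
from h import *
np.set_printoptions(precision=1,suppress=True)
im=shot('top')
c=lambda *p:(np.array(p,float)+.5)/4.4-.5+[220,120]
Lg=onz(im,c((46,415),(681,524),(736,170),(114,60)),40); print('ledge',Lg)
e=Lg[2]-Lg[1]; s=Lg[0]-Lg[1]; a1=np.arctan2(e[1],e[0]); a2=np.arctan2(-s[0],s[1]); print('yaw end,near',a1,a2,np.linalg.norm(s),np.linalg.norm(e))
yaw=np.arctan2(*( (s[:2]/np.linalg.norm(s))*[-1,1] )); ex=np.array([np.cos(yaw),np.sin(yaw)]); ey=np.array([-ex[1],ex[0]])
E0=Lg[1,:2]+120*ex; print('yaw',yaw,'ledge_end',E0)
np.savez('fr.npz',E0=E0,ex=ex,ey=ey,yaw=yaw)
def L(P): d=P[:,:2]-E0; return np.c_[d@ex,d@ey]
print('far green corners',L(Lg))
print('plate corners',L(onz(im,c((213,211),(369,289),(305,414),(148,339)),46)))
print('line',L(onz(im,c((318,264),(256,390)),46)))
print('timer',L(onz(im,c((523,377)),62)),L(onz(im,c((520,383)),46)))
print('salt',L(onz(im,c((209,117)),67)))
```

```text
ledge [[ 471.8  246.3   40. ]
 [ 416.2 -147.7   40. ]
 [ 640.1 -179.5   40. ]
 [ 698.5  215.4   40. ]]
yaw end,near -0.14135520307325994 -0.14020457998632535 397.81016956323765 226.13648879909098
yaw -0.14020457998632538 ledge_end [ 535.  -164.4]
far green corners [[-120.   397.8]
 [-120.    -0. ]
 [ 106.1   -0.3]
 [ 108.7  398.9]]
plate corners [[ 22.6 318.6]
 [ -9.3 214.4]
 [-92.7 239.8]
 [-63.4 343.5]]
line [[  0.8 248.3]
 [-83.2 272.1]]
timer [[-49.3 111.8]] [[-51.3 112.5]]
salt [[ 76.5 329.3]]
```

Call:
{"method": "arm_command", "body": {
  "series": [
    {"linear":[0,0,0],"turn":0.145},
    {"linear":[0,0,0],"turn":0.144},
    {"linear":[0,0,0],"turn":0.144},
    {"linear":[0.01,-0.035,0],"turn":0},
    {"linear":[0.01,-0.035,0],"turn":0},
    {"linear":[0.01,-0.035,0],"turn":0},
    {"linear":[0.01,-0.035,0],"turn":0},
    {"linear":[0.01,-0.035,0],"turn":0},
    {"linear":[0.01,-0.035,0],"turn":0},
    {"linear":[0.01,-0.035,0],"turn":0}
  ],
  "jaw": -0.18
}}

```text
t: 1.2
ee_pos: [284.3, -364.1, 241.6]
orientation: [-3.134, 0.221, -0.0]
ft_force: [-0.4, 0.2, 0.2]
width: 36.3
grasp_force: 0.0
```

Call:
{"method": "arm_command", "body": {
  "series": [
    {"linear":[0.01,-0.035,0],"turn":0},
    {"linear":[0.01,-0.035,0],"turn":0},
    {"linear":[0.01,-0.035,0],"turn":0},
    {"linear":[0.01,-0.035,0],"turn":0},
    {"linear":[0.01,-0.035,0],"turn":0},
    {"linear":[0.01,-0.035,0],"turn":0},
    {"linear":[0.01,-0.035,0],"turn":0},
    {"linear":[0.01,-0.035,0],"turn":0},
    {"linear":[0.01,-0.03,0],"turn":0},
    {"linear":[0,0,0],"turn":0}
  ]
}}

```text
t: 2.2
ee_pos: [417.6, -68.8, 241.8]
orientation: [-3.134, 0.214, -0.001]
ft_force: [-0.4, -0.6, -0.2]
width: 36.1
grasp_force: 0.0
```

```bash
cat >> h.py <<'E'
F=np.load('fr.npz')
def L(P): d=np.atleast_2d(P)[:,:2]-F['E0']; return np.c_[d@F['ex'],d@F['ey']]
def st():
    o=ctrl.get_obs(); M=R.from_rotvec(o['orientation']).as_matrix()
    print('t',round(o['t'],2),'ledge xy',L(o['ee_pos']).round(1),'z',round(o['ee_pos'][2],1),'toolx yaw rel ledge',round(np.arctan2(M[1,0],M[0,0])-float(F['yaw']),4),'tilt',np.round(M[:2,2],4),'F',np.round(o['ft_force'],1),'w',round(o['width'],1),'q6',round(o['qpos'][5],2))
E
python3 - <<'E'
from h import *
st()
shot('wrist','w1.png')
E
```

```text
t 2.2 ledge xy [[-129.6   78.3]] z 241.8 toolx yaw rel ledge 0.0038 tilt [0.0009 0.0004] F [-0.4 -0.6 -0.2] w 36.1 q6 1.52
```

View pics/w1.png

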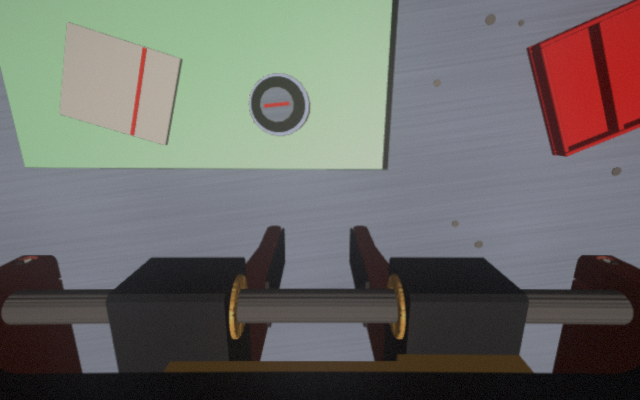

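The wrist view shows the ledge's near-right corner at about (386,168), with its right edge running up to (398,0). The timer ring centre is at (277,104) and the steel rim at (279,104). The plate's red line runs from (144,48) to (133,134). I'll cross-check the positions from this view.

Run:
```python
from h import *
np.set_printoptions(precision=1,suppress=True)
im=shot('wrist')
print('edge',L(onz(im,[(386,168),(398,1),(25,167)],40)))
print('timer',L(onz(im,[(277,104)],62)),L(onz(im,[(277,104)],102)),L(onz(im,[(279.5,104)],86)))
print('plate',L(onz(im,[(67,23),(182,59),(166,144),(60,116)],46)),'line',L(onz(im,[(144,48),(133,134)],46)))
t=shot('top'); c=lambda *p:(np.array(p,float)+.5)/4.4-.5+[220,120]
print('top timer z102',L(onz(t,c((523,377)),102)),L(onz(t,c((520,383)),86)),'salt',L(onz(t,c((209,117)),107)))
```

```text
edge [[-116.6    1.1]
 [  46.8   -0.1]
 [-117.9  397.3]]
timer [[-49.9 117.5]] [[-51.2 112.6]] [[-50.7 112.3]]
plate [[ 23.2 319. ]
 [ -7.3 212.6]
 [-91.1 238.6]
 [-63.3 343.9]] line [[  2.3 248.8]
 [-80.9 271.9]]
top timer z102 [[-54.4 113.3]] [[-56.2 113.9]] salt [[ 67.5 324.1]]
```

Call:
{"method": "arm_command", "body": {
  "series": [
    {"linear":[0.015,-0.035,0],"turn":0},
    {"linear":[0,0,0.035],"turn":0},
    {"linear":[0,0,0.035],"turn":0},
    {"linear":[0,0,0.035],"turn":0},
    {"linear":[0,0,0.03],"turn":0},
    {"linear":[0,0,0.025],"turn":0},
    {"linear":[0,0,0.015],"turn":0},
    {"linear":[0,0,0],"turn":0},
    {"linear":[0,0,0],"turn":0}
  ]
}}

```text
t: 3.25
ee_pos: [435.9, -39.5, 66.8]
orientation: [3.134, -0.222, -0.001]
ft_force: [1.1, 0.2, -0.3]
width: 35.8
grasp_force: 0.0
```

```bash
python3 -c "
from h import *
st()"
```

```text
t 3.25 ledge xy [[-115.6  109.9]] z 66.8 toolx yaw rel ledge -0.0015 tilt [-0.0006  0.    ] F [ 1.1  0.2 -0.3] w 35.8 q6 1.6
```

Call:
{"method": "arm_command", "body": {
  "series": [
    {"linear":[0.01,-0.003,0],"turn":0},
    {"linear":[0.012,0,0],"turn":0},
    {"linear":[0.006,0,0],"turn":0},
    {"linear":[0.004,0,0],"turn":0},
    {"linear":[0.005,0,0],"turn":0},
    {"linear":[0.006,0,0],"turn":0},
    {"linear":[0.006,0,0],"turn":0},
    {"linear":[0.006,0,0],"turn":0},
    {"linear":[0.006,0,0],"turn":0},
    {"linear":[0.006,0,0],"turn":0}
  ]
}}

```text
t: 4.25
ee_pos: [503.5, -45.1, 66.6]
orientation: [3.134, -0.22, 0.0]
ft_force: [-2.2, 0.2, 2.5]
width: 35.9
grasp_force: 2.2
```

Call:
{"method": "arm_command", "body": {
  "series": [
    {"linear":[0.006,0,0],"turn":0},
    {"linear":[0.006,0,0],"turn":0},
    {"linear":[0.006,0,0],"turn":0},
    {"linear":[0.006,0,0],"turn":0},
    {"linear":[0.006,0,0],"turn":0},
    {"linear":[0.006,0,0],"turn":0},
    {"linear":[0.006,0,0],"turn":0},
    {"linear":[0.006,0,0],"turn":0},
    {"linear":[0.006,0,0],"turn":0},
    {"linear":[0.006,0,0],"turn":0}
  ]
}}

```text
t: 5.25
ee_pos: [562.8, -53.5, 66.7]
orientation: [-3.134, 0.22, -0.0]
ft_force: [-2.1, 0.7, 1.1]
width: 35.9
grasp_force: 1.9
```

```bash
python3 -c "
from h import *
st(); im=shot('wrist'); cv2.imwrite('pics/w2.png',im['frame'])"
```

```text
t 5.25 ledge xy [[ 12.  113.7]] z 66.7 toolx yaw rel ledge -0.0 tilt [ 0.0001 -0.    ] F [-2.1  0.7  1.1] w 35.9 q6 1.6
```

View pics/w2.png

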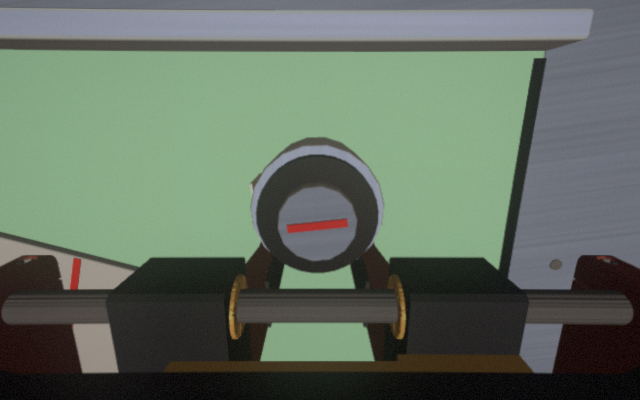

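The timer is nestled between the fingertips at about (317,210) and upright, with the upstand's foot at row 45. I'll push the rest of the way.

Call:
{"method": "arm_command", "body": {
  "series": [
    {"linear":[0.006,0,0],"turn":0},
    {"linear":[0.006,0,0],"turn":0},
    {"linear":[0.006,0,0],"turn":0},
    {"linear":[0.005,0,0],"turn":0},
    {"linear":[0.004,0,0],"turn":0},
    {"linear":[0.003,0,0],"turn":0},
    {"linear":[0.002,0,0],"turn":0},
    {"linear":[0.001,0,0],"turn":0},
    {"linear":[0.001,0,0],"turn":0},
    {"linear":[0,0,0],"turn":0}
  ]
}}

```text
t: 6.3
ee_pos: [596.1, -58.2, 66.7]
orientation: [3.134, -0.22, 0.0]
ft_force: [0.2, 1.2, -0.2]
width: 36.2
grasp_force: 1.2
```

Call:
{"method": "arm_command", "body": {
  "series": [
    {"linear":[0.001,0,0],"turn":0},
    {"linear":[0.001,0,0],"turn":0},
    {"linear":[0.001,0,0],"turn":0},
    {"linear":[0,0,0],"turn":0}
  ]
}}

```text
t: 6.7
ee_pos: [599.2, -58.6, 66.7]
orientation: [3.134, -0.22, 0.001]
ft_force: [-0.4, 0.5, -0.4]
width: 35.7
grasp_force: 0.9
```

```bash
python3 -c "
from h import *
st()"
```

```text
t 6.7 ledge xy [[ 48.8 113.7]] z 66.7 toolx yaw rel ledge -0.0 tilt [ 0.0004 -0.    ] F [-0.4  0.5 -0.4] w 35.7 q6 1.59
```

Call:
{"method": "arm_command", "body": {
  "series": [
    {"linear":[0.001,0,0],"turn":0},
    {"linear":[0.001,0,0],"turn":0},
    {"linear":[0,0,0],"turn":0}
  ]
}}

```text
t: 7.0
ee_pos: [601.2, -58.8, 66.7]
orientation: [3.134, -0.22, 0.001]
ft_force: [-0.7, -0.2, -0.2]
width: 35.9
grasp_force: 1.0
```

Run:
```python
from h import *
np.set_printoptions(precision=1,suppress=True)
st(); im=shot('wrist'); f=im['frame'][:250,180:450].astype(int)
cv2.imwrite('pics/w3.png',im['frame'])
```

```text
t 7.0 ledge xy [[ 50.7 113.8]] z 66.7 toolx yaw rel ledge 0.0001 tilt [ 0. -0.] F [-0.7 -0.2 -0.2] w 35.9 q6 1.59
```

View pics/w3.png

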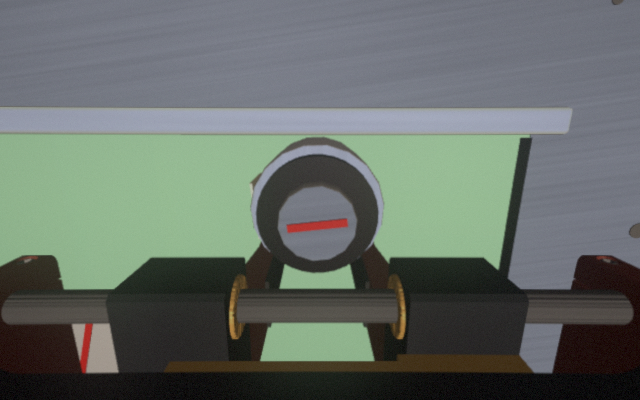

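The timer is still nestled, with its base's far side at row 138 and the upstand's top near edge at row 134, so it is nearly touching. I'll work out the gap.

Run:
```python
from h import *
np.set_printoptions(precision=1,suppress=True)
im=shot('wrist')
print('upstand near top',L(onz(im,[(317,134)],65)),'timer far', L(onz(im,[(317,138)],40)),'ring',L(onz(im,[(318,210)],98)),'rim far z86',L(onz(im,[(317,146)],86)))
```

```text
upstand near top [[112.6 114.7]] timer far [[109.1 114.7]] ring [[ 86.7 114.3]] rim far z86 [[109.2 114.7]]
```

Call:
{"method": "arm_command", "body": {
  "series": [
    {"linear":[0.001,0,0],"turn":0},
    {"linear":[0.001,0,0],"turn":0},
    {"linear":[0,0,0],"turn":0},
    {"linear":[0.0005,0,0],"turn":0},
    {"linear":[0,0,0],"turn":0}
  ]
}}

```text
t: 7.6
ee_pos: [603.2, -59.2, 66.7]
orientation: [-3.134, 0.22, 0.001]
ft_force: [-2.5, 0.3, 1.0]
width: 36.0
grasp_force: 1.6
```

Call:
{"method": "arm_command", "body": {
  "series": [
    {"linear":[-0.005,0,0],"turn":0},
    {"linear":[-0.02,0,0],"turn":0},
    {"linear":[-0.035,0,0],"turn":0},
    {"linear":[-0.01,0,-0.025],"turn":0},
    {"linear":[0,0,-0.04],"turn":0},
    {"linear":[0,0,-0.04],"turn":0},
    {"linear":[0,0,-0.02],"turn":0},
    {"linear":[0,0,0],"turn":0}
  ]
}}

```text
t: 8.4
ee_pos: [536.3, -49.7, 195.1]
orientation: [3.134, -0.22, 0.012]
ft_force: [-0.5, -0.4, -0.0]
width: 36.4
grasp_force: 0.0
```

Run:
```python
from h import *
st(); im=shot('wrist'); cv2.imwrite('pics/w4.png',im['frame'])
```

```text
t 8.4 ledge xy [[-14.8 113.8]] z 195.1 toolx yaw rel ledge 0.0 tilt [ 0.0075 -0.0009] F [-0.5 -0.4 -0. ] w 36.4 q6 1.6
```

View pics/w4.png

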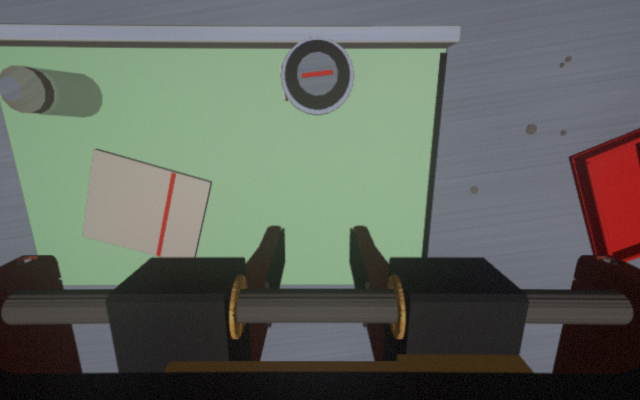

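The timer stands free against the upstand, with its rim centred at about (317,77). The plate is undisturbed, its red line running from (173,175) to (160,254), and the salt shaker is at (22,90). Next I'll move behind the plate and turn the gripper.

Call:
{"method": "arm_command", "body": {
  "series": [
    {"linear":[-0.005,-0.03,0],"turn":0},
    {"linear":[-0.005,-0.033,0],"turn":0},
    {"linear":[-0.005,-0.033,0],"turn":0},
    {"linear":[0,-0.033,0],"turn":0},
    {"linear":[0,-0.033,0],"turn":0},
    {"linear":[0,-0.033,0],"turn":0},
    {"linear":[0,-0.033,0],"turn":0},
    {"linear":[0,-0.03,0],"turn":0},
    {"linear":[0,0,0],"turn":-0.14},
    {"linear":[0,0,0],"turn":-0.14}
  ],
  "jaw": 0
}}

```text
t: 9.45
ee_pos: [554.3, 209.0, 189.4]
orientation: [3.132, 0.231, -0.004]
ft_force: [-0.0, -0.5, -0.6]
width: 43.7
grasp_force: 0.0
```

Call:
{"method": "arm_command", "body": {
  "series": [
    {"linear":[0,0,0],"turn":-0.14},
    {"linear":[0,0,0],"turn":-0.14},
    {"linear":[0,0,0],"turn":-0.14},
    {"linear":[0,0,0],"turn":-0.14},
    {"linear":[0,0,0],"turn":-0.14},
    {"linear":[0,0,0],"turn":-0.14},
    {"linear":[0,0,0],"turn":-0.14},
    {"linear":[0,0,0],"turn":-0.14},
    {"linear":[0,0,0],"turn":-0.14},
    {"linear":[0,0,0],"turn":-0.031}
  ]
}}

```text
t: 10.45
ee_pos: [554.3, 207.8, 189.5]
orientation: [-2.366, -2.065, 0.004]
ft_force: [0.4, -0.2, -0.9]
width: 43.7
grasp_force: 0.0
```

Call:
{"method": "arm_command", "body": {
  "series": [
    {"linear":[0,0,0.01],"turn":0},
    {"linear":[0,0,0],"turn":0}
  ]
}}

```text
t: 10.65
ee_pos: [553.8, 207.6, 178.9]
orientation: [-2.371, -2.058, 0.006]
ft_force: [-0.3, -0.2, -0.5]
width: 43.9
grasp_force: 0.0
```

Run:
```python
from h import *
st()
```

```text
t 10.65 ledge xy [[-33.4 371. ]] z 178.9 toolx yaw rel ledge 1.5699 tilt [-0.0039 -0.0014] F [-0.3 -0.2 -0.5] w 43.9 q6 0.48
```

Call:
{"method": "arm_command", "body": {
  "series": [
    {"linear":[0,0,0.03],"turn":0},
    {"linear":[0,0,0.03],"turn":0},
    {"linear":[0,0,0.025],"turn":0},
    {"linear":[0,0,0.015],"turn":0},
    {"linear":[0,0,0.01],"turn":0},
    {"linear":[0,0,0.005],"turn":0},
    {"linear":[0,0,0],"turn":0},
    {"linear":[0,0,0],"turn":0}
  ]
}}

```text
t: 11.45
ee_pos: [555.9, 208.4, 67.5]
orientation: [2.371, 2.06, 0.002]
ft_force: [0.1, 0.5, -0.1]
width: 44.1
grasp_force: 0.0
```

Run:
```python
from h import *
st()
```

```text
t 11.45 ledge xy [[-31.4 372.1]] z 67.5 toolx yaw rel ledge 1.571 tilt [0.0014 0.0005] F [ 0.1  0.5 -0.1] w 44.1 q6 0.48
```

Call:
{"method": "arm_command", "body": {
  "series": [
    {"linear":[0,0,0.004],"turn":0},
    {"linear":[0,0,0.0015],"turn":0},
    {"linear":[-0.005,0,0],"turn":0},
    {"linear":[-0.005,0,0],"turn":0},
    {"linear":[-0.005,0,0],"turn":0},
    {"linear":[-0.005,0,0],"turn":0},
    {"linear":[-0.005,0,0],"turn":0},
    {"linear":[-0.005,0,0],"turn":0},
    {"linear":[-0.005,0,0],"turn":0},
    {"linear":[-0.005,0,0],"turn":0}
  ]
}}

```text
t: 12.45
ee_pos: [549.7, 168.2, 61.2]
orientation: [-2.371, -2.061, -0.0]
ft_force: [-0.6, 1.2, 0.4]
width: 43.8
grasp_force: 0.7
```

Run:
```python
from h import *
st(); im=shot('top'); x=im['frame'][120:250,220:400]; cv2.imwrite('pics/c2.png',cv2.resize(x,None,fx=4.4,fy=4.4,interpolation=cv2.INTER_CUBIC))
```

```text
t 12.45 ledge xy [[-32.  331.4]] z 61.2 toolx yaw rel ledge 1.5709 tilt [0.     0.0001] F [-0.6  1.2  0.4] w 43.8 q6 0.42
```

View pics/c2.png

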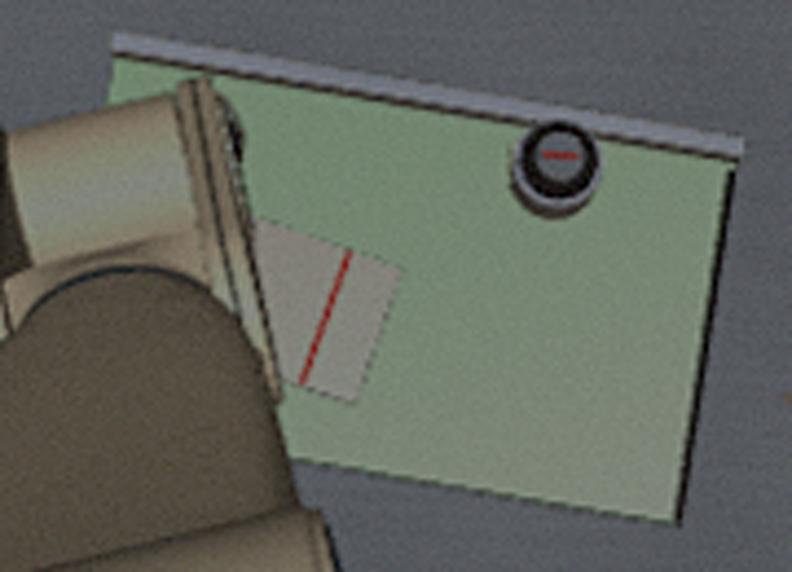

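The plate slides and is squaring up, with its line now from (350,253) to (302,384). The timer is at (558,157) against the upstand. I'll continue.

Call:
{"method": "arm_command", "body": {
  "series": [
    {"linear":[-0.006,0,0],"turn":0},
    {"linear":[-0.006,0,0],"turn":0},
    {"linear":[-0.006,0,0],"turn":0},
    {"linear":[-0.006,0,0],"turn":0},
    {"linear":[-0.006,0,0],"turn":0},
    {"linear":[-0.006,0,0],"turn":0},
    {"linear":[-0.006,0,0],"turn":0},
    {"linear":[-0.006,0,0],"turn":0},
    {"linear":[-0.006,0,0],"turn":0},
    {"linear":[-0.006,0,0],"turn":0}
  ]
}}

```text
t: 13.5
ee_pos: [541.3, 108.6, 61.2]
orientation: [2.371, 2.061, 0.0]
ft_force: [0.6, 1.4, -1.2]
width: 44.0
grasp_force: 0.5
```

Call:
{"method": "arm_command", "body": {
  "series": [
    {"linear":[-0.006,0,0],"turn":0},
    {"linear":[-0.006,0,0],"turn":0},
    {"linear":[-0.006,0,0],"turn":0},
    {"linear":[-0.006,0,0],"turn":0},
    {"linear":[-0.006,0,0],"turn":0},
    {"linear":[-0.006,0,0],"turn":0},
    {"linear":[-0.006,0,0],"turn":0},
    {"linear":[-0.006,0,0],"turn":0},
    {"linear":[-0.006,0,0],"turn":0},
    {"linear":[-0.006,0,0],"turn":0}
  ]
}}

```text
t: 14.5
ee_pos: [532.9, 49.2, 61.2]
orientation: [2.371, 2.061, 0.0]
ft_force: [-0.7, 0.3, 0.6]
width: 44.1
grasp_force: 0.5
```

```bash
cat >> h.py <<'E'
def redline():
    im=shot('top'); f=cv2.resize(im['frame'],None,fx=4,fy=4,interpolation=cv2.INTER_CUBIC).astype(int)
    b,g,r=f[...,0],f[...,1],f[...,2]; m=((r-g>30)&(r-b>30)).astype(np.uint8); m[:500]=0; m[1000:]=0; m[:,:900]=0; m[:,1600:]=0
    n,lab,s,c=cv2.connectedComponentsWithStats(m)
    for i in range(1,n):
        if s[i,4]<60: continue
        ys,xs=np.nonzero(lab==i); p=(np.c_[xs,ys]+.5)/4-.5
        Q=L(onz(im,p,46)); vx,vy,x0,y0=cv2.fitLine(Q.astype(np.float32),cv2.DIST_L2,0,.01,.01).ravel()
        print('red n',s[i,4],'centre',((Q.min(0)+Q.max(0))/2).round(1),'mean',Q.mean(0).round(1),'x',Q[:,0].min().round(1),Q[:,0].max().round(1),'ang',round(float(np.arctan2(vy*np.sign(vx),abs(vx))),3))
E
python3 - <<'E'
from h import *
st(); redline()
E
```

```text
t 14.5 ledge xy [[-32.  211.2]] z 61.2 toolx yaw rel ledge 1.571 tilt [ 0. -0.] F [-0.7  0.3  0.6] w 44.1 q6 0.21
red n 207 centre [ 94.9 111.1] mean [ 95.  111.5] x 91.9 97.8 ang -1.478
red n 597 centre [ -4.2 124.4] mean [ -3.5 124.3] x -34.4 25.9 ang 0.002
```

Call:
{"method": "arm_command", "body": {
  "series": [
    {"linear":[-0.006,0,0],"turn":0},
    {"linear":[-0.006,0,0],"turn":0},
    {"linear":[-0.006,0,0],"turn":0},
    {"linear":[-0.006,0,0],"turn":0},
    {"linear":[-0.006,0,0],"turn":0},
    {"linear":[-0.006,0,0],"turn":0},
    {"linear":[-0.006,0,0],"turn":0},
    {"linear":[-0.006,0,0],"turn":0},
    {"linear":[-0.006,0,0],"turn":0},
    {"linear":[-0.006,0,0],"turn":0}
  ]
}}

```text
t: 15.55
ee_pos: [524.5, -10.2, 61.2]
orientation: [2.371, 2.061, -0.0]
ft_force: [0.4, 1.3, -0.1]
width: 44.0
grasp_force: 0.5
```

Call:
{"method": "arm_command", "body": {
  "series": [
    {"linear":[-0.006,0,0],"turn":0},
    {"linear":[-0.006,0,0],"turn":0},
    {"linear":[-0.006,0,0],"turn":0},
    {"linear":[-0.006,0,0],"turn":0},
    {"linear":[-0.005,0,0],"turn":0},
    {"linear":[-0.005,0,0],"turn":0},
    {"linear":[-0.004,0,0],"turn":0},
    {"linear":[-0.003,0,0],"turn":0},
    {"linear":[-0.001,0,0],"turn":0},
    {"linear":[0,0,0],"turn":0}
  ]
}}

```text
t: 16.55
ee_pos: [518.7, -51.5, 61.2]
orientation: [2.371, 2.06, -0.0]
ft_force: [0.6, 0.6, -0.3]
width: 44.2
grasp_force: 0.0
```

Run:
```python
from h import *
st(); redline()
im=shot('top'); x=im['frame'][120:250,220:400]; cv2.imwrite('pics/c3.png',cv2.resize(x,None,fx=4.4,fy=4.4,interpolation=cv2.INTER_CUBIC))
```

```text
t 16.55 ledge xy [[-31.9 109.6]] z 61.2 toolx yaw rel ledge 1.5709 tilt [-0.     -0.0001] F [ 0.6  0.6 -0.3] w 44.2 q6 0.02
red n 211 centre [ 94.6 111.1] mean [ 95.  111.5] x 91.5 97.8 ang -1.467
```

View pics/c3.png

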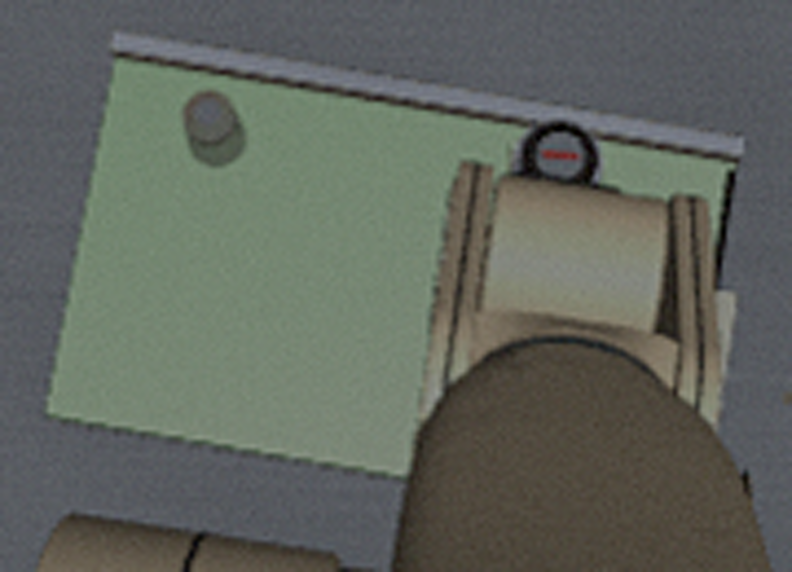

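The arm hides the red line, but the plate's end sticks out at about (730,300). The timer is unmoved at (559,155). I'll push most of the rest, then back off and measure.

Call:
{"method": "arm_command", "body": {
  "series": [
    {"linear":[-0.004,0,0],"turn":0},
    {"linear":[-0.004,0,0],"turn":0},
    {"linear":[-0.004,0,0],"turn":0},
    {"linear":[-0.003,0,0],"turn":0},
    {"linear":[-0.003,0,0],"turn":0},
    {"linear":[-0.002,0,0],"turn":0},
    {"linear":[-0.001,0,0],"turn":0},
    {"linear":[0,0,0],"turn":0}
  ]
}}

```text
t: 17.45
ee_pos: [515.8, -72.3, 61.2]
orientation: [2.371, 2.06, -0.0]
ft_force: [-0.6, -0.2, -0.8]
width: 43.9
grasp_force: 0.0
```

Call:
{"method": "arm_command", "body": {
  "series": [
    {"linear":[0.005,0,0],"turn":0},
    {"linear":[0.015,0,0],"turn":0},
    {"linear":[0.02,0,-0.02],"turn":0},
    {"linear":[0.02,0,-0.04],"turn":0},
    {"linear":[0.04,0,-0.04],"turn":0},
    {"linear":[0.04,0,-0.01],"turn":0},
    {"linear":[0.04,0,0],"turn":0},
    {"linear":[0.04,0,0],"turn":0},
    {"linear":[0,0,0],"turn":0}
  ]
}}

```text
t: 18.35
ee_pos: [546.3, 146.2, 167.0]
orientation: [2.366, 2.066, 0.003]
ft_force: [-0.9, -0.2, 0.3]
width: 44.0
grasp_force: 0.0
```

Run:
```python
from h import *
st(); redline()
im=shot('top'); x=im['frame'][120:250,270:420]; cv2.imwrite('pics/c4.png',cv2.resize(x,None,fx=4.4,fy=4.4,interpolation=cv2.INTER_CUBIC))
```

```text
t 18.35 ledge xy [[-32.3 309.2]] z 167.0 toolx yaw rel ledge 1.5757 tilt [0.0019 0.0013] F [-0.9 -0.2  0.3] w 44.0 q6 0.37
red n 209 centre [ 94.7 111.2] mean [ 95.  111.4] x 91.6 97.8 ang -1.481
red n 199 centre [-29.2 379.1] mean [-29.5 380.8] x -34.6 -23.8 ang 1.29
red n 889 centre [-17.9   1.4] mean [-17.7   1.5] x -62.7 26.9 ang 0.002
```

View pics/c4.png

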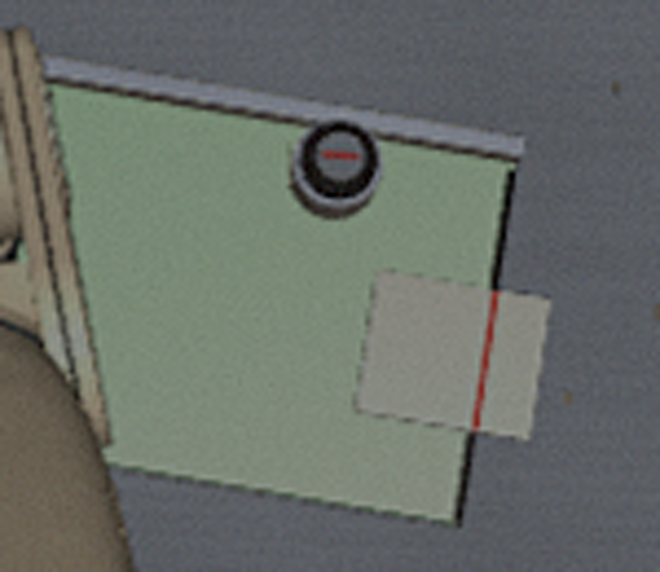

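The red line, from (495,293) to (475,428), lies along the black edge: 1.5 mm off and 0.002 rad from square. The timer stands at the upstand and the gripper is clear, so I'm handing in.

```bash
python3 -c "
from workcell import ctrl
print(ctrl.close_job())"
```

```text
the job is handed in; nothing more can be done
None
```

I handed the job in after about 18 s of robot time: the timer stands against the upstand, and the plate overhangs the right-hand end square to it, its red line within about 1.5 mm of the edge by my measurement; no verdict came back.

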